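# Bleed down the hydraulic lifters in firing order

### The job

On the three-cylinder head on the bench, press the three black hydraulic lifters about a centimetre down into their bores with a fingertip, gently, one at a time in firing order: number one (next to the red-painted timing end), then number three (at the other end), then number two (the middle one). Each lifter stays down when pressed. Do not grasp anything, do not ram the lifters against their hard stops or lean on the head, and leave the socket and the valve spring standing on it, and the spanner and the parts box beside it, where they are.

Things in the scene. Friction and masses are not known exactly. Their poses are not given: they have to be found in the camera images.
- head: Aluminium three-cylinder engine head, fixed on the bench at any yaw, 300 mm (x) by 180 mm (y). Origin: centre of its underside, z up. Flat top deck 110 mm above the bench, with a 6 mm rim at its edges. Red timing end at +x. The lifters stand in a row along x at y = -30 mm: one at x = +85 mm, two at 0, three at -85 mm, each in a collar 2 mm high and 44 mm across.
- plug2_tip (a point): Tip of the middle one of three fixed spark plugs with white tips; one stands 52 mm beside each lifter, on the head's +y side, 24 mm above the deck, 22 mm across at its foot.
- timing_end (a point): Middle of the top of the red-painted bar (22 mm by 170 mm, 10 mm above the deck) across the head's timing end, the end of cylinder one.
- lifter1_top (a point): Centre of the flat top face of lifter number one, next to the red timing end, an upright black cylinder 32 mm across. It moves down with the lifter; 20 mm above the deck when the lifter is fully up, 4 mm when fully down.
- lifter2_top (a point): Centre of the flat top face of lifter number two, in the middle, an upright black cylinder 32 mm across. It moves down with the lifter; 20 mm above the deck when the lifter is fully up, 4 mm when fully down.
- lifter3_top (a point): Centre of the flat top face of lifter number three, at the end away from the red bar, an upright black cylinder 32 mm across. It moves down with the lifter; 20 mm above the deck when the lifter is fully up, 4 mm when fully down.
- lifter1 (a joint): How far lifter 1 is pressed down, in m: 0 fully up, 0.016 at its hard stop; it starts between 0 and 0.002. It takes about 3 N (more if pushed fast) to move, all the way to the stop; it stays where it is left, with no spring. Pushing with over 30 N (into the stop) is too hard. It counts as pressed down beyond 0.005.
- lifter2 (a joint): How far lifter 2 is pressed down, in m: 0 fully up, 0.016 at its hard stop; it starts between 0 and 0.002. It takes about 3 N (more if pushed fast) to move, all the way to the stop; it stays where it is left, with no spring. Pushing with over 30 N (into the stop) is too hard. It counts as pressed down beyond 0.005.
- lifter3 (a joint): How far lifter 3 is pressed down, in m: 0 fully up, 0.016 at its hard stop; it starts between 0 and 0.002. It takes about 3 N (more if pushed fast) to move, all the way to the stop; it stays where it is left, with no spring. Pushing with over 30 N (into the stop) is too hard. It counts as pressed down beyond 0.005.
- socket: Loose steel socket, a tube 28 mm across and 38 mm high, standing on the deck about 90 mm from the lifter row. Origin: centre of its underside. Leave it alone.
- valve_spring: Loose blue coil spring, 27 mm across and 40 mm high, standing on the deck about 90 mm from the lifter row. Origin: centre of its underside. Leave it alone.
- spanner: Loose steel spanner lying flat on the bench to the left (+y) of the head. Origin: its underside. Leave it alone.
- parts_box: Loose small open cardboard box with a red band, 100 by 80 mm and 60 mm high, on the bench to the right (-y) of the head. Origin: centre of its underside. Leave it alone.

How it is judged:
On the way, in this order (a step that is already met when the one before it is completed fails the run):
1. lifter one is pressed down, two and three still up (value of joint lifter1 above 0.005 m and value of joint each of lifter2, lifter3 below 0.0035 m), for 0.1 s.
2. then lifter three is pressed down, two still up (value of joint each of lifter1, lifter3 above 0.005 m and value of joint lifter2 below 0.0035 m), for 0.1 s.
3. then lifter two is pressed down (value of joint each of lifter1, lifter2, lifter3 above 0.005 m), for 0.1 s.
At the end, for the whole second after the job is handed in: All three lifters are pressed down by more than 5 mm of their 16 mm travel, and the socket, valve spring, spanner and parts box stand within 12 mm of where they were, upright (all of step 3 and distance of each of socket, valve_spring, spanner, parts_box from where it was at the start of the episode below 0.012 m and angle between each of socket, valve_spring, spanner, parts_box's own z axis and vertical below 0.2 rad); the robot touches nothing.
It fails at once if lifter three is pressed (beyond 3.5 mm) before lifter one is down (value of joint lifter3 above 0.0035 m and value of joint lifter1 below 0.005 m).
It fails at once if lifter two is pressed (beyond 3.5 mm) before lifters one and three are down (value of joint lifter2 above 0.0035 m and value of joint any of lifter1, lifter3 below 0.005 m).
It fails at once if the robot presses on a lifter or the head with more than 30 N (contact force between any of the fingers, the arm and head above 30 N).
It fails at once if the socket or the valve spring is moved more than 12 mm, lifted or knocked over (distance of any of socket, valve_spring from where it was at the start of the episode above 0.012 m or angle between any of socket, valve_spring's own z axis and vertical above 0.2 rad).
It fails at once if the spanner or the parts box is moved more than 12 mm, lifted or knocked over (distance of any of spanner, parts_box from where it was at the start of the episode above 0.012 m or angle between any of spanner, parts_box's own z axis and vertical above 0.2 rad).
It also fails if it takes over 45 s, if anything falls off the work surface, if the arm or the gripper's body presses on something with over 40 N, if the wrist force passes 120 N, or if a joint passes its speed limit or range.

### The arm

A 6-joint arm with a two-finger parallel gripper is mounted at the origin on the work surface. World frame = base frame: x ahead of the robot, y to its left, z up, the work surface at z = 0. Lengths are in m, angles in rad, forces in N, time in s.
With the tool pointing down it reaches from about 0.425 to 0.925 m from the base axis. Payload 12.5 kg.
Tool frame: the origin (TCP) lies between the finger pads; the fingertips stand 14 mm ahead of it and the grasp point (between the pads) lies 5 mm behind it; z points along the fingers, x is the direction in which the jaws open and shut, and the axes are right-handed (so a half turn about z gives the same grasp; the last joint's range is limited). The gripper opens to 85 mm and grips with 20 to 120 N. Pads are 22 mm wide; open, the fingers measure 114 mm over their backs; the gripper's body (76 mm by 85 mm) begins 54 mm behind the grasp point. The pads swing forward as they close: fully open they stand 13 mm farther back than shut.
Start: joints at [-1.388, 0.491, 1.559, -0, 1.092, -0.106], TCP at [0.178, -0.599, 0.245] pointing down, gripper open.
Joint ranges: [-3.1, 3.1], [-0.84, 2.19], [0.05, 2.79], [-1.13, 4.28], [0.06, 2.93], [-2.69, 2.69]. Speed limits (rad/s): [2.22, 2.22, 2.79, 3.14, 3.14, 3.14].

### API

Orientations are given as a unit quaternion [w, x, y, z].
In Python, from bench import bot gives the robot as it stands. The module is installed in compiled form; this text tells all that it offers.
- The arm moves only by the shell command python3 -m pendant 'ROWS' [OPENING] [FORCE]. ROWS is a JSON object of lists of equal length, an entry for each row: "dp": the shift along the tool's x, y, z as a fraction of full scale, a list of three; "delta_rot": the turn, a rotation vector about the tool's x, y, z as a fraction of full scale, a list of three. In form: {"dp": [[tx, ty, tz], ...], "delta_rot": [[wx, wy, wz], ...]}. A call has 1 to 12 rows; each row shifts and turns the commanded pose from where the row before left it, along the tool's axes as they then stand; what a row does not reach is not made up. Full scale, the value 1, is 0.04 m for a shift and 180 degrees for a turn. A row lasts 1/12 s, in which the tool goes at most 41.7 mm and 7.16 degrees, less where a joint would pass 70% of its speed; a pose out of reach is approached as far as the arm can. A call with a number of a shift or a turn outside -1 to 1 is refused whole. A call with a gripper value outside its range is refused whole. OPENING is the closure, from -1 (fully open) to 1 (shut), set as the call begins (- or left out, the last holds). The fingers move at their own pace and stop on an object; FORCE is the grip in N (left out, the last holds). Time passes only in rows, so rows that do not move let the fingers close. It gives the time, the measured TCP pose, the force and the opening at its end, in the units of the state.
- bot.state(): the state, without advancing time (a new reading comes with each control period).
- bot.camera(name): name is "side" or "top"; returns the picture (400x640x3 uint8, red, green, blue); there is no depth.
- bot.get_calibration(name): a dict with "vertical_fov" (degrees; the focal length in pixels is half the picture's height over the tangent of half this angle, whatever the lens; pixels are square), "cx", "cy" (the principal point, pixels), "origin" and "rotation" of the camera in the world. Camera axes: x right, y down, z forward; pixel columns grow to the right and rows downward; lengths in m; the calibration is good to about 2 mm. A picture is of the moment at which its call begins. get_calibration takes no time and is no camera call.
- bot.finish_job(): hands the job in, once; it reports no verdict.
The state is a dict: "time_s": time; "q": joint angles; "dq": joint speeds; "tau": joint torques, N m; "ee_pos": TCP position; "tcp_rot": TCP orientation; "force": force on the tool from outside, world axes, zero at the start; "wrist_torque": the same for the moment, N m; "grip_width": finger opening in m.
Only numpy, scipy, OpenCV 4.12 (cv2) and the standard library are available. Lean on these libraries where they do the work, as an engineer would, in place of code of your own. Each camera call takes 0.05 s, during which the arm holds its last target.

## Working session

There is one attempt and no reset: what is moved stays moved. The work goes in short steps, Python scripts to look and compute and a shell command to move; the robot and the scene stay as the last step left them, time stands still between calls to the robot, and variables do not carry over. Pictures are saved under pics/ and viewed, and the job is handed in when it is done.

```bash
mkdir -p pics
python3 - <<'E'
from bench import bot
import cv2
print(bot.state())
for n in("top","side"):
    print(n,bot.get_calibration(n))
    cv2.imwrite(f"pics/{n}0.png",bot.camera(n)[:,:,::-1])
E
```

```text
{'time_s': 0.0, 'q': array([-1.38757527e+00,  4.91541775e-01,  1.55946434e+00, -3.47380115e-06,
        1.09169290e+00, -1.05610989e-01]), 'dq': array([-0.00196106,  0.00094275,  0.00231513,  0.00010151, -0.00170366,
        0.00207252]), 'tau': array([ 9.40768659e-04, -6.18448091e+01, -2.61579984e+01, -3.14667409e-05,
        4.13266636e-03,  1.43381925e-05]), 'ee_pos': array([ 0.1779954 , -0.5988927 ,  0.24473365]), 'tcp_rot': array([-3.74558387e-04,  8.01509198e-01, -5.97982191e-01, -4.07086164e-04]), 'force': array([-0.00174224, -0.39692728,  0.3291174 ]), 'wrist_torque': array([ 0.02530191, -0.01165064,  0.0032636 ]), 'grip_width': 0.08572531274562661}
top {'vertical_fov': 50.8114889795742, 'cx': 324.7144056917976, 'cy': 200.6234904404387, 'origin': array([0.52801261, 0.01903307, 1.21378868]), 'rotation': array([-0.00413732,  0.71544748, -0.69808492,  0.02819975])}
side {'vertical_fov': 44.089921903633936, 'cx': 317.61711316345315, 'cy': 204.8413702159664, 'origin': array([0.02029307, 0.73385624, 1.12916563]), 'rotation': array([ 0.11298528, -0.28478082,  0.89015304, -0.3372859 ])}
```

View pics/top0.png

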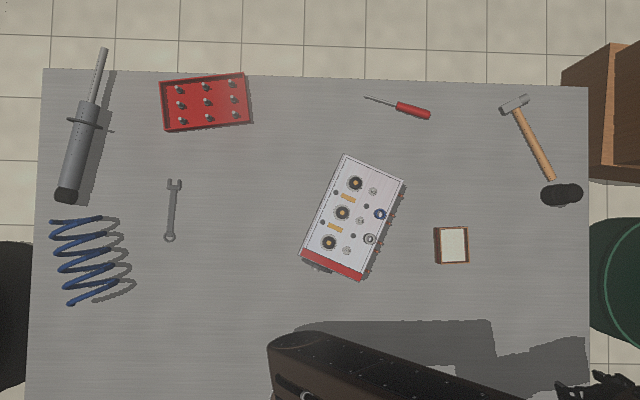

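View pics/side0.png

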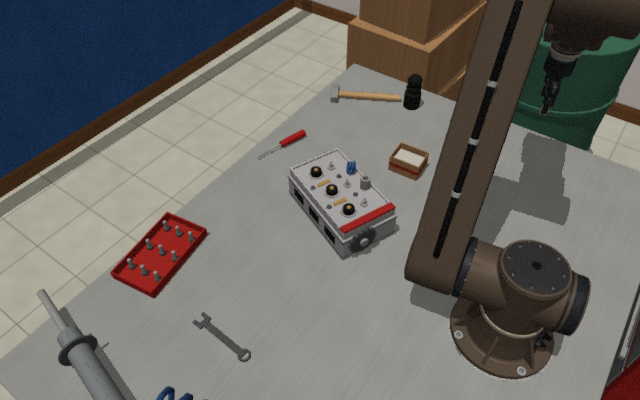

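```bash
cat > h.py <<'E'
import numpy as np, cv2
from bench import bot
from scipy.spatial.transform import Rotation as R
def cam(n):
    c=bot.get_calibration(n); f=200/np.tan(np.radians(c['vertical_fov']/2))
    q=np.asarray(c['rotation']); M=R.from_quat([q[1],q[2],q[3],q[0]]).as_matrix() if q.shape==(4,) else q
    return f,c['cx'],c['cy'],np.array(c['origin']),M
def ray(n,u,v):
    f,cx,cy,o,M=cam(n); return o,M@np.array([(u-cx)/f,(v-cy)/f,1.])
def onz(n,u,v,z):
    o,d=ray(n,u,v); return o+d*(z-o[2])/d[2]
def proj(n,p):
    f,cx,cy,o,M=cam(n); a=M.T@(np.array(p)-o); return f*a[0]/a[2]+cx,f*a[1]/a[2]+cy
def tri(a,b):
    o1,d1=ray("top",*a);o2,d2=ray("side",*b)
    s=np.linalg.lstsq(np.c_[d1,-d2],o2-o1,rcond=None)[0]
    p,q=o1+s[0]*d1,o2+s[1]*d2
    return (p+q)/2,np.linalg.norm(p-q)
E
python3 - <<'E'
import cv2
a=cv2.imread("pics/top0.png")[145:290,290:415]
cv2.imwrite("pics/topz.png",cv2.resize(a,None,fx=4,fy=4,interpolation=cv2.INTER_CUBIC))
a=cv2.imread("pics/side0.png")[140:260,280:405]
cv2.imwrite("pics/sidez.png",cv2.resize(a,None,fx=5,fy=5,interpolation=cv2.INTER_CUBIC))
E
```

```text
(no output)
```

View pics/topz.png

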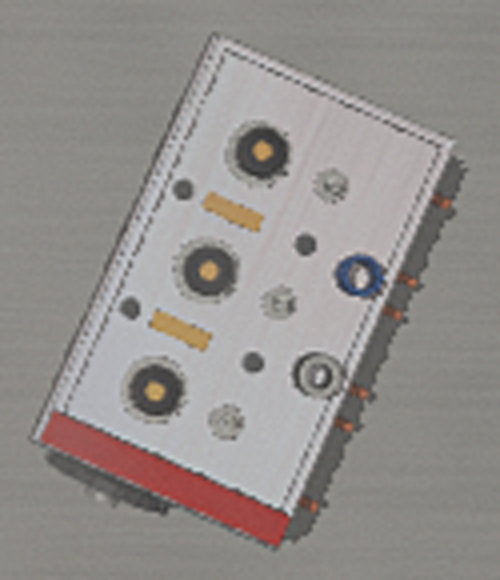

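View pics/sidez.png

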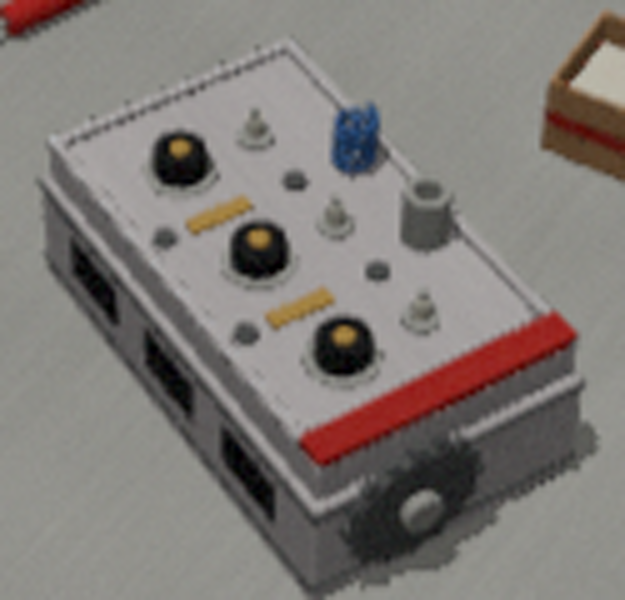

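The pictures show the head with the red bar nearest the robot. Each lifter top has a yellow dot: 1 at about (329,243), 2 at (342,212) and 3 at (355,183) in the top view. The plugs, socket and spring are on the right (world -y) side.

```bash
cat >> h.py <<'E'
def dots(n,im):
    a=im.astype(float); r,g,b=a[...,0],a[...,1],a[...,2]
    m=((r>b*1.5)&(g>b*1.25)&(g>r*.6)&(r>90)).astype(np.uint8)
    box=(300,150,400,285) if n=="top" else (285,145,400,250)
    k=np.zeros_like(m);k[box[1]:box[3],box[0]:box[2]]=1
    N,l,s,c=cv2.connectedComponentsWithStats(m*k,connectivity=8)
    return [(s[i,4],s[i,2],s[i,3],np.round(c[i],1)) for i in range(1,N) if s[i,4]>3]
E
python3 - <<'E'
from h import *
P={}
for n in("top","side"):
    im=cv2.imread(f"pics/{n}0.png")[:,:,::-1]
    d=dots(n,im); print(n,d)
    ts=[x[3] for x in d if x[1]<=8 and x[2]<=8]; P[n]=sorted(ts,key=lambda c:-c[1])
    for c in P[n]: print(c,onz(n,*c,.129))
for a,b in zip(P['top'],P['side']): print(tri(a,b))
E
```

```text
top [(np.int32(17), np.int32(5), np.int32(5), array([355.2, 182.2])), (np.int32(67), np.int32(15), np.int32(10), array([347.9, 197.5])), (np.int32(17), np.int32(5), np.int32(5), array([341.8, 212.2])), (np.int32(67), np.int32(15), np.int32(9), array([334.8, 227.1])), (np.int32(17), np.int32(5), np.int32(4), array([328.4, 242.5]))]
[328.4 242.5] [ 0.47068971 -0.02934799  0.129     ]
[341.8 212.2] [ 0.5493524  -0.06213081  0.129     ]
[355.2 182.2] [ 0.62792534 -0.09521719  0.129     ]
side [(np.int32(42), np.int32(10), np.int32(19), array([394.4, 155.4])), (np.int32(12), np.int32(4), np.int32(3), array([315.5, 169. ])), (np.int32(4), np.int32(2), np.int32(3), array([398.5, 172.2])), (np.int32(42), np.int32(13), np.int32(8), array([323.2, 182.6])), (np.int32(14), np.int32(4), np.int32(4), array([331.5, 187.3])), (np.int32(47), np.int32(14), np.int32(8), array([339.6, 201.2])), (np.int32(13), np.int32(4), np.int32(4), array([348.4, 206.6]))]
[348.4 206.6] [ 0.47523588 -0.02679075  0.129     ]
[331.5 187.3] [ 0.55344939 -0.05980466  0.129     ]
[398.5 172.2] [ 0.43016678 -0.22013061  0.129     ]
[315.5 169. ] [ 0.632989   -0.09344331  0.129     ]
(array([ 0.47284716, -0.02781103,  0.12979992]), np.float64(0.005175340836554984))
(array([ 0.55124383, -0.06071816,  0.12962807]), np.float64(0.004684122862707357))
(array([ 0.5149237 , -0.12837399,  0.18884084]), np.float64(0.22872505825307238))
```

```bash
cat >> h.py <<'E'
def to(*ps):
    s=bot.state();q=s['tcp_rot'];M=R.from_quat([q[1],q[2],q[3],q[0]]).as_matrix();p=s['ee_pos']
    for t in ps:
        t=np.array(t);print(t,"units",np.round(M.T@(t-p)/.04,3));p=t
E
python3 -c "
from h import *
to((.37,-.34,.245),(.473,-.028,.20))"
```

```text
[ 0.37  -0.34   0.245] units [-4.838 -6.445  0.   ]
[ 0.473 -0.028  0.2  ] units [-6.742 -4.69   1.132]
```

```bash
python3 -m pendant '{"dp":[[-0.25,-0.32,0],[-0.5,-0.66,0],[-0.5,-0.66,0],[-0.5,-0.66,0],[-0.5,-0.66,0],[-0.5,-0.66,0],[-0.5,-0.66,0],[-0.5,-0.66,0],[-0.5,-0.66,0],[-0.34,-0.44,0],[-0.25,-0.4,0],[0,0,0]],"delta_rot":[[0,0,0],[0,0,0],[0,0,0],[0,0,0],[0,0,0],[0,0,0],[0,0,0],[0,0,0],[0,0,0],[0,0,0],[0,0,0],[0,0,0]]}' 1 20
python3 -c "
from h import *
to((.473,-.028,.20))"
```

```text
time_s: 1.1
ee_pos: [0.3712, -0.3379, 0.2453]
tcp_rot: [-0.0, 0.802, -0.597, -0.0]
force: [0.5, -1.1, -0.3]
grip_width: 0.0003
[ 0.473 -0.028  0.2  ] units [-6.689 -4.663  1.136]
```

```bash
python3 -m pendant '{"dp":[[-0.35,-0.25,0],[-0.7,-0.49,0],[-0.7,-0.49,0],[-0.7,-0.49,0],[-0.7,-0.49,0],[-0.7,-0.49,0],[-0.7,-0.49,0],[-0.7,-0.49,0.1],[-0.7,-0.49,0.2],[-0.5,-0.35,0.2],[-0.24,-0.14,0.2],[0,0,0]],"delta_rot":[[0,0,0],[0,0,0],[0,0,0],[0,0,0],[0,0,0],[0,0,0],[0,0,0],[0,0,0],[0,0,0],[0,0,0],[0,0,0],[0,0,0]]}'
python3 - <<'E'
from h import *
to((.473,-.028,.165))
for n in("top","side"):
    im=bot.camera(n)[:,:,::-1]
    p=bot.state()['ee_pos'];print(n,p,proj(n,p-[0,0,.014]),bot.state()['force'])
    b=(270,145,430,290) if n=="top" else (270,120,430,260)
    cv2.imwrite(f"pics/{n}1.png",cv2.resize(im[b[1]:b[3],b[0]:b[2]],None,fx=4,fy=4,interpolation=cv2.INTER_CUBIC))
E
```

```text
time_s: 2.1
ee_pos: [0.472, -0.0294, 0.2159]
tcp_rot: [0.0, 0.802, -0.597, -0.001]
force: [-0.6, -0.0, -0.7]
grip_width: 0.0001
[ 0.473 -0.028  0.165] units [-0.025 -0.035  1.271]
top [ 0.47202655 -0.03051724  0.21653219] (np.float64(330.23015153701994), np.float64(243.60831422934697)) [ 0.54734466 -0.4405064   0.29646217]
side [ 0.47210357 -0.03122803  0.21701863] (np.float64(351.4249125581565), np.float64(187.15664290477093)) [-0.09082896  0.6409672   0.10847887]
```

View pics/top1.png

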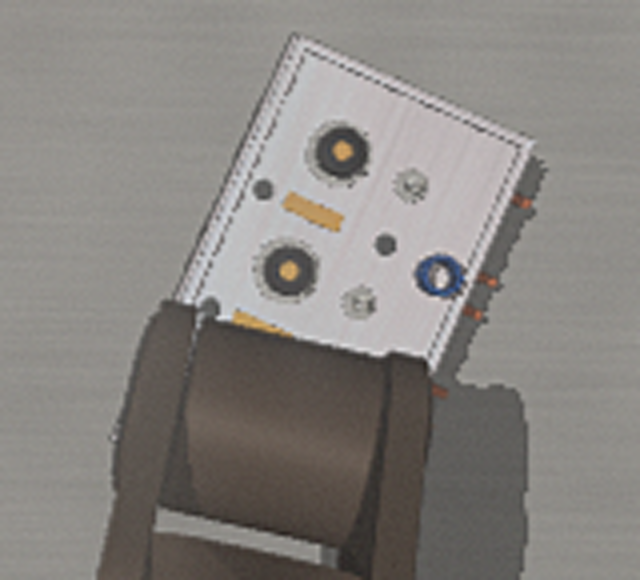

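View pics/side1.png

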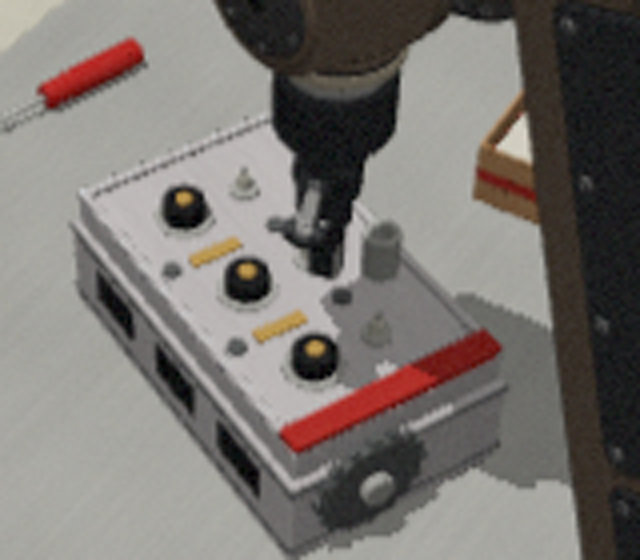

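The side view puts the closed fingertips at about (351,188), within a pixel of the projected TCP+14 mm point. The tool is over lifter 1, which shows at (349,209). I'll descend now.

```bash
python3 -m pendant '{"dp":[[-0.05,-0.04,0.2],[0,0,0.4],[0,0,0.4],[0,0,0.25],[0,0,0.1],[0,0,0],[0,0,0]],"delta_rot":[[0,0,0],[0,0,0],[0,0,0],[0,0,0],[0,0,0],[0,0,0],[0,0,0]]}'
python3 - <<'E'
from h import *
P=[bot.state()['ee_pos']]
for n in("side","side","side"):
    im=bot.camera(n)[:,:,::-1];P.append(bot.state()['ee_pos'])
print(np.round(P,4),bot.state()['force']);print(proj("side",np.mean(P,0)-[0,0,.014]), proj("side",[.473,-.028,.129]))
b=(300,150,400,250)
cv2.imwrite(f"pics/side2.png",cv2.resize(im[b[1]:b[3],b[0]:b[2]],None,fx=6,fy=6,interpolation=cv2.INTER_CUBIC))
E
```

```text
time_s: 2.78
ee_pos: [0.4734, -0.0288, 0.1635]
tcp_rot: [0.0, 0.801, -0.598, 0.0]
force: [0.2, 0.5, -0.7]
grip_width: 0.0002
[[ 0.4734 -0.0288  0.1635]
 [ 0.4735 -0.0287  0.1638]
 [ 0.4735 -0.0286  0.1639]
 [ 0.4735 -0.0285  0.1639]] [ 0.26885958 -0.36322956 -0.27497765]
(np.float64(349.63134827983544), np.float64(201.30431607531028)) (np.float64(349.3391699134542), np.float64(206.68371074080605))
```

View pics/side2.png

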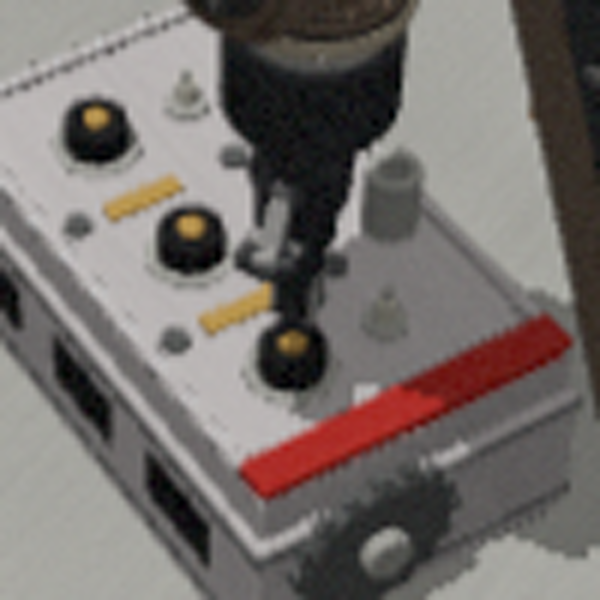

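The tip sits centred over lifter 1, at about (349,202) with the dot at (349,207).

```bash
python3 -m pendant '{"dp":[[0,0,0.1],[0,0,0.1],[0,0,0.08],[0,0,0.05],[0,0,0.04],[0,0,0.03],[0,0,0.03],[0,0,0.03],[0,0,0.03],[0,0,0.03],[0,0,0.02],[0,0,0]],"delta_rot":[[0,0,0],[0,0,0],[0,0,0],[0,0,0],[0,0,0],[0,0,0],[0,0,0],[0,0,0],[0,0,0],[0,0,0],[0,0,0],[0,0,0]]}'
```

```text
time_s: 3.93
ee_pos: [0.4733, -0.0282, 0.1416]
tcp_rot: [-0.0, 0.801, -0.598, 0.0]
force: [-0.3, 0.3, 0.6]
grip_width: -0.0002
```

```bash
python3 -m pendant '{"dp":[[0,0,0.025],[0,0,0.025],[0,0,0.025],[0,0,0.025]],"delta_rot":[[0,0,0],[0,0,0],[0,0,0],[0,0,0]]}'
python3 - <<'E'
from h import *
im=bot.camera("side")[:,:,::-1];print(bot.state()['ee_pos'],bot.state()['force'])
b=(300,150,400,250)
cv2.imwrite(f"pics/side3.png",cv2.resize(im[b[1]:b[3],b[0]:b[2]],None,fx=6,fy=6,interpolation=cv2.INTER_CUBIC))
E
```

```text
time_s: 4.27
ee_pos: [0.4733, -0.0282, 0.1376]
tcp_rot: [0.0, 0.801, -0.598, 0.0]
force: [0.3, 0.1, 2.4]
grip_width: 0.0003
[ 0.47328923 -0.02820587  0.13748368] [0.07368786 0.13095404 1.33790619]
```

View pics/side3.png

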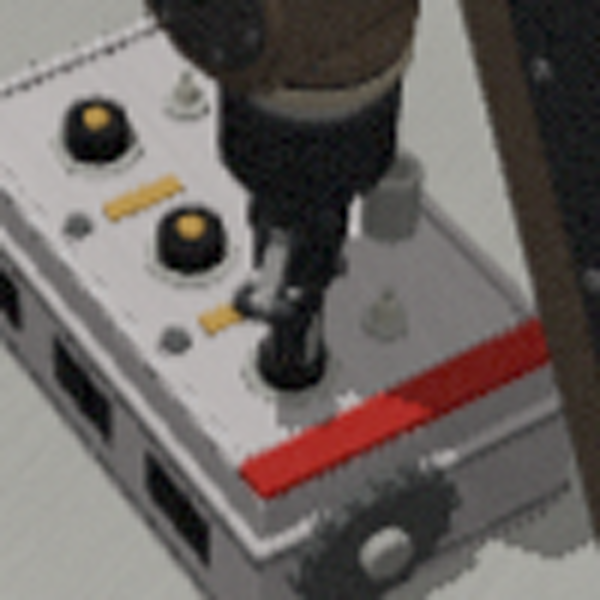

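The fingertips are on lifter 1, reading about 2 N and moving. I'll go 4 mm deeper, then lift.

```bash
python3 -m pendant '{"dp":[[0,0,0.025],[0,0,0.025],[0,0,0.025],[0,0,0.025],[0,0,0]],"delta_rot":[[0,0,0],[0,0,0],[0,0,0],[0,0,0],[0,0,0]]}'; python3 -m pendant '{"dp":[[0,0,-0.05],[0,0,-0.2],[0,0,-0.4],[0,0,-0.4],[0,0,-0.2],[0,0,0]],"delta_rot":[[0,0,0],[0,0,0],[0,0,0],[0,0,0],[0,0,0],[0,0,0]]}'
python3 - <<'E'
from h import *
im=bot.camera("side");print(bot.state()['ee_pos'],bot.state()['force']);print(dots("side",im))
cv2.imwrite("pics/side4.png",cv2.resize(im[150:250,300:400,::-1],None,fx=6,fy=6,interpolation=cv2.INTER_CUBIC))
to((.6305,-.094,.187))
for d in (0,5,10,16): print(d,proj("side",[.4735,-.0275,.130-d/1000]))
E
```

```text
time_s: 4.73
ee_pos: [0.4732, -0.0282, 0.1334]
tcp_rot: [0.0, 0.801, -0.598, -0.0]
force: [0.4, 0.2, -0.2]
grip_width: 0.0001
time_s: 5.23
ee_pos: [0.4738, -0.0283, 0.1855]
tcp_rot: [-0.001, 0.802, -0.598, 0.001]
force: [-0.3, 0.6, 0.2]
grip_width: 0.0002
[ 0.47347245 -0.02824352  0.18442066] [ 0.54176265 -0.48779911 -0.46019703]
[(np.int32(23), np.int32(4), np.int32(9), array([391.3, 158.6])), (np.int32(29), np.int32(6), np.int32(8), array([391.4, 167.7])), (np.int32(13), np.int32(4), np.int32(4), array([315.5, 169.2])), (np.int32(41), np.int32(12), np.int32(8), array([323.4, 182.6])), (np.int32(15), np.int32(5), np.int32(4), array([331.3, 187.3])), (np.int32(46), np.int32(14), np.int32(8), array([339.6, 201.2])), (np.int32(15), np.int32(5), np.int32(5), array([347.8, 208.8]))]
[ 0.6305 -0.094   0.187 ] units [ 2.694 -3.295 -0.056]
0 (np.float64(349.0967186578573), np.float64(206.47172175336476))
5 (np.float64(349.0254593104276), np.float64(207.6956253153701))
10 (np.float64(348.9545971203125), np.float64(208.91270756523045))
16 (np.float64(348.87008208045836), np.float64(210.36428215932176))
```

View pics/side4.png

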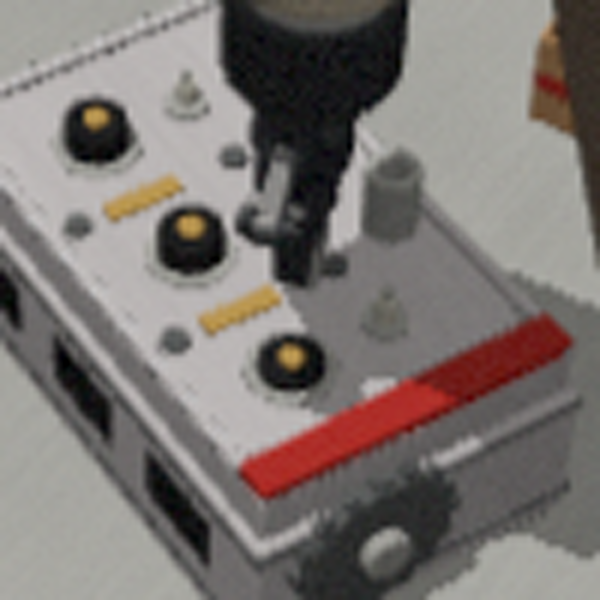

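Lifter 1's dot moved down from row 206.6 to 208.8, which is about 9 mm. Next is lifter 3.

```bash
python3 -m pendant '{"dp":[[0.2,-0.24,0],[0.4,-0.5,0],[0.45,-0.55,0],[0.45,-0.55,0],[0.45,-0.55,0],[0.4,-0.5,0],[0.24,-0.3,0],[0.1,-0.1,0],[0,0,0],[0,0,0]],"delta_rot":[[0,0,0],[0,0,0],[0,0,0],[0,0,0],[0,0,0],[0,0,0],[0,0,0],[0,0,0],[0,0,0],[0,0,0]]}'
python3 - <<'E'
from h import *
im=bot.camera("side");bot.camera("side");p=bot.state()['ee_pos'];print(p,bot.state()['force'],proj("side",p-[0,0,.014]))
cv2.imwrite("pics/side5.png",cv2.resize(im[120:250,280:400,::-1],None,fx=4,fy=4,interpolation=cv2.INTER_CUBIC))
to((.6305,-.094,.163))
E
```

```text
time_s: 6.12
ee_pos: [0.6291, -0.0936, 0.1828]
tcp_rot: [0.0, 0.801, -0.598, -0.001]
force: [-0.4, 0.2, -0.6]
grip_width: 0.0
[ 0.62909888 -0.09341577  0.18353692] [-0.26586248 -0.00397847  0.01203348] (np.float64(316.43180988650437), np.float64(159.2729124965866))
[ 0.6305 -0.094   0.163 ] units [ 0.024 -0.03   0.513]
```

View pics/side5.png

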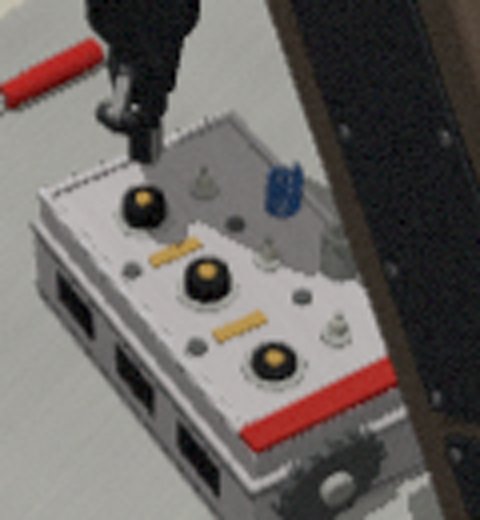

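The tip is above lifter 3 at about (316,159), with the dot at (316,169).

```bash
python3 -m pendant '{"dp":[[0.025,-0.03,0.2],[0,0,0.3],[0,0,0.2],[0,0,0.12],[0,0,0.06],[0,0,0.03],[0,0,0.025],[0,0,0.025],[0,0,0.025],[0,0,0.025],[0,0,0.025],[0,0,0]],"delta_rot":[[0,0,0],[0,0,0],[0,0,0],[0,0,0],[0,0,0],[0,0,0],[0,0,0],[0,0,0],[0,0,0],[0,0,0],[0,0,0],[0,0,0]]}'
```

```text
time_s: 7.22
ee_pos: [0.6316, -0.0945, 0.1424]
tcp_rot: [-0.0, 0.801, -0.598, 0.0]
force: [0.5, -0.6, 0.0]
grip_width: -0.0002
```

```bash
python3 -m pendant '{"dp":[[0,0,0.025],[0,0,0.025],[0,0,0.025],[0,0,0.025]],"delta_rot":[[0,0,0],[0,0,0],[0,0,0],[0,0,0]]}'; python3 -m pendant '{"dp":[[0,0,0.025],[0,0,0.025],[0,0,0.025],[0,0,0.025],[0,0,0.025],[0,0,0]],"delta_rot":[[0,0,0],[0,0,0],[0,0,0],[0,0,0],[0,0,0],[0,0,0]]}';python3 -m pendant '{"dp":[[0,0,-0.05],[0,0,-0.2],[0,0,-0.4],[0,0,-0.4],[0,0,-0.2],[0,0,0]],"delta_rot":[[0,0,0],[0,0,0],[0,0,0],[0,0,0],[0,0,0],[0,0,0]]}'
python3 - <<'E'
from h import *
im=bot.camera("side");print(bot.state()['ee_pos'],bot.state()['force']);print([d for d in dots("side",im) if d[1]<7])
cv2.imwrite("pics/side6.png",cv2.resize(im[120:250,280:400,::-1],None,fx=4,fy=4,interpolation=cv2.INTER_CUBIC))
to((.552,-.061,.184))
E
```

```text
time_s: 7.55
ee_pos: [0.6316, -0.0945, 0.1383]
tcp_rot: [-0.0, 0.801, -0.598, 0.0]
force: [-0.1, 0.8, 3.2]
grip_width: -0.0002
time_s: 8.05
ee_pos: [0.6315, -0.0945, 0.133]
tcp_rot: [0.0, 0.801, -0.598, -0.0]
force: [-0.1, 0.7, 0.4]
grip_width: -0.0003
time_s: 8.55
ee_pos: [0.6321, -0.0946, 0.1854]
tcp_rot: [-0.001, 0.802, -0.598, 0.001]
force: [0.3, 0.3, -0.3]
grip_width: 0.0
[ 0.63163465 -0.0944998   0.18411855] [ 0.24005791 -0.33510965 -0.25762223]
[(np.int32(13), np.int32(4), np.int32(4), array([315.4, 171.6])), (np.int32(15), np.int32(5), np.int32(4), array([331.3, 187.3])), (np.int32(17), np.int32(5), np.int32(5), array([348.1, 208.8]))]
[ 0.552 -0.061  0.184] units [-1.37  1.67 -0.  ]
```

View pics/side6.png

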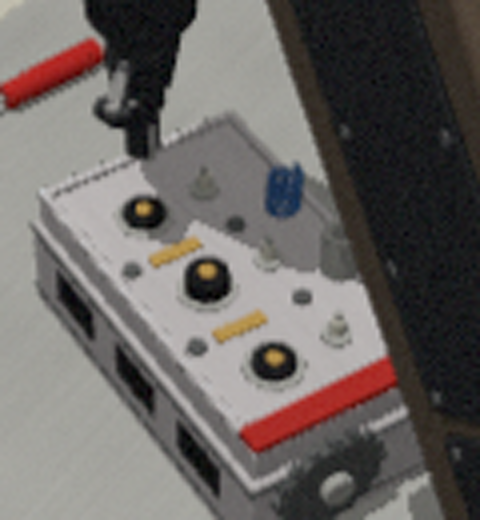

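Lifter 3's dot went from row 169.1 to 171.6 and lifter 2's is unchanged at 187.3. Next is lifter 2.

```bash
python3 -m pendant '{"dp":[[-0.15,0.18,0],[-0.3,0.37,0],[-0.35,0.42,0],[-0.3,0.37,0],[-0.17,0.2,0],[-0.1,0.13,0],[0,0,0],[0,0,0]],"delta_rot":[[0,0,0],[0,0,0],[0,0,0],[0,0,0],[0,0,0],[0,0,0],[0,0,0],[0,0,0]]}'
python3 - <<'E'
from h import *
im=bot.camera("side");bot.camera("side");p=bot.state()['ee_pos'];print(p,bot.state()['force'],proj("side",p-[0,0,.014]))
cv2.imwrite("pics/side7.png",cv2.resize(im[120:250,280:400,::-1],None,fx=4,fy=4,interpolation=cv2.INTER_CUBIC))
to((.552,-.061,.163))
E
```

```text
time_s: 9.27
ee_pos: [0.5523, -0.0611, 0.1833]
tcp_rot: [-0.0, 0.802, -0.598, 0.0]
force: [1.0, 0.3, 0.5]
grip_width: -0.0002
[ 0.55253823 -0.061305    0.18315823] [ 0.3468299   0.00472499 -0.31319299] (np.float64(332.26040740914704), np.float64(176.9775676485035))
[ 0.552 -0.061  0.163] units [-0.011  0.011  0.504]
```

View pics/side7.png

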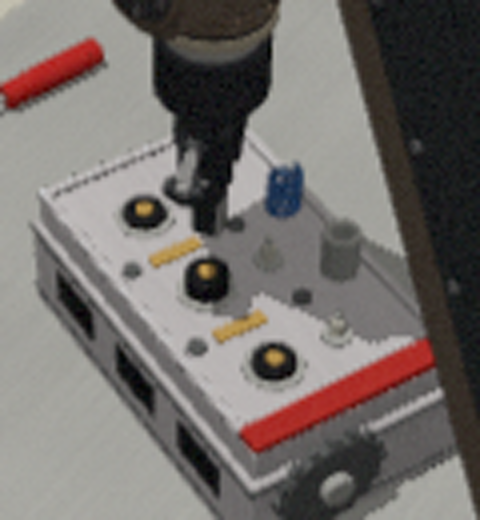

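The tip is above lifter 2 at about (332,177), with the dot at (331,187).

```bash
python3 -m pendant '{"dp":[[0,0,0.2],[0,0,0.3],[0,0,0.2],[0,0,0.12],[0,0,0.06],[0,0,0.03],[0,0,0.025],[0,0,0.025],[0,0,0.025],[0,0,0.025],[0,0,0.025],[0,0,0]],"delta_rot":[[0,0,0],[0,0,0],[0,0,0],[0,0,0],[0,0,0],[0,0,0],[0,0,0],[0,0,0],[0,0,0],[0,0,0],[0,0,0],[0,0,0]]}'
```

```text
time_s: 10.37
ee_pos: [0.5519, -0.061, 0.142]
tcp_rot: [-0.0, 0.802, -0.598, 0.0]
force: [0.3, 0.5, 0.7]
grip_width: -0.0002
```

```bash
python3 -m pendant '{"dp":[[0,0,0.025],[0,0,0.025],[0,0,0.025],[0,0,0.025]],"delta_rot":[[0,0,0],[0,0,0],[0,0,0],[0,0,0]]}'
```

```text
time_s: 10.7
ee_pos: [0.5519, -0.061, 0.1379]
tcp_rot: [-0.0, 0.801, -0.598, 0.0]
force: [0.3, -0.5, 2.3]
grip_width: -0.0002
```

```bash
python3 -m pendant '{"dp":[[0,0,0.025],[0,0,0.025],[0,0,0.025],[0,0,0.025],[0,0,0.02],[0,0,0]],"delta_rot":[[0,0,0],[0,0,0],[0,0,0],[0,0,0],[0,0,0],[0,0,0]]}';python3 -m pendant '{"dp":[[0,0,-0.05],[0,0,-0.2],[0,0,-0.4],[0,0,-0.5],[0,0,-0.5],[0,0,-0.4],[0,0,-0.2],[0,0,0],[0,0,0]],"delta_rot":[[0,0,0],[0,0,0],[0,0,0],[0,0,0],[0,0,0],[0,0,0],[0,0,0],[0,0,0],[0,0,0]]}'
python3 - <<'E'
from h import *
im=bot.camera("side");print(bot.state()['ee_pos'],bot.state()['force']);print([d for d in dots("side",im) if d[1]<7])
cv2.imwrite("pics/side8.png",im[:,:,::-1])
E
```

```text
time_s: 11.2
ee_pos: [0.5518, -0.061, 0.1329]
tcp_rot: [0.0, 0.801, -0.598, -0.0]
force: [0.3, -0.5, 0.2]
grip_width: -0.0001
time_s: 11.95
ee_pos: [0.5516, -0.0609, 0.223]
tcp_rot: [0.0, 0.801, -0.598, 0.0]
force: [-0.6, 0.5, 0.2]
grip_width: -0.0
[ 0.55144867 -0.06090854  0.22242518] [ 0.69022455  0.52873271 -0.8064947 ]
[(np.int32(14), np.int32(4), np.int32(4), array([315.5, 171.7])), (np.int32(16), np.int32(5), np.int32(4), array([331.2, 189.6])), (np.int32(17), np.int32(5), np.int32(5), array([348.1, 208.8]))]
```

View pics/side8.png

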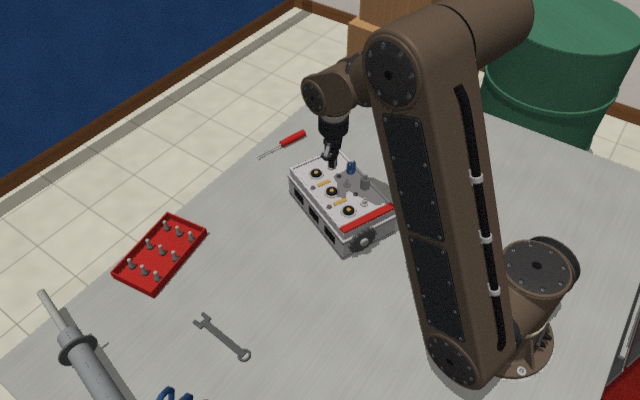

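All three dots are about 2.2–2.6 px lower than at the start (9–10 mm). The socket, spring and spanner are where they were, and the gripper is clear.

```bash
python3 -c "
from bench import bot
print(bot.finish_job())"
```

```text
the job is handed in; nothing more can be done
None
```

I pressed the lifters down with the closed fingertips in firing order (1, 3, 2), lifted the tool clear and handed the job in at about 12 s. No verdict was reported.

- **Lifters:** in the side view each dot ended 2.2–2.6 px below where it started, about 9–10 mm of travel. Lifter 2 had not moved before its turn.
- **Force:** the highest reading I saw was 3.2 N. I only read it at the end of each move, so brief peaks in between were not seen.
- **Other parts:** the socket, spring and spanner look unmoved in the last side view, judged by eye. The arm hid the parts box there; it never went near the box and I saw no sign of contact.
- **Disagreement:** the top and side views differed by about 5 mm on where the lifters were, so I aimed at the middle. The side-view checks showed the tip over each lifter.

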